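# Spin-check the wheels of a curved conveyor rail

### The arm

A 6-joint arm with a two-finger parallel gripper is mounted at the origin on the work surface. World frame = base frame: x ahead of the robot, y to its left, z up, the work surface at z = 0. Lengths are in m, angles in degrees, forces in N, time in s.
With the tool pointing down it reaches from about 0.3 to 0.825 m from the base axis. Payload 5.4 kg.
Tool frame: the origin (TCP) lies at the very end of the fingers, on their centre line; the grasp point (between the pads) lies 19 mm behind it; z points along the fingers, y is the line along which they close (so a half turn about z gives the same grasp; the last joint's range is limited). The gripper opens to 92 mm and grips with 3 to 60 N. Pads are 20 mm wide; open, the fingers measure 128 mm over their backs; the gripper's body (75 mm by 189 mm) begins 69 mm behind the grasp point.
Start: joints at [58.379, 9.076, 91.501, -0, 79.423, -12.038], TCP at [0.193, 0.542, 0.215] pointing down, gripper open.
Joint ranges: [-166.64, 166.64], [-54.1, 131.32], [10.49, 154.53], [-73.88, 253.88], [9.74, 151.15], [-171.62, 171.62]. Speed limits (degrees/s): [147.25, 147.25, 180, 180, 180, 180].

### API

Orientations are given as [roll, pitch, yaw] about the fixed x, y, z axes, in that order (R = Rz(yaw) Ry(pitch) Rx(roll)).
In Python, from rig import readout, imaging, r gives the robot as it stands.
- The arm moves only by the tool jog_arm, never from a script. Its argument "commands" is a list of rows, each an object with "delta_pos": the shift along the tool's x, y, z in units of 0.3 m (1.0 is 0.3 m), a list of three; "turn": the turn about the tool's z in units of 60 degrees (1.0 is 60 degrees). In form: [{"delta_pos": [x, y, z], "turn": turn}, ...]. A call has 1 to 20 rows; each row is the pose to reach, as a shift and turn from the pose commanded when the call began, along the tool's axes at that moment; what a row does not reach only later rows make up. A row lasts 1/12 s, in which the tool goes at most 41.7 mm and 7.16 degrees, less where a joint would pass 70% of its speed; a pose out of reach is approached as far as the arm can. A call with a number of a shift or a turn outside -1 to 1 is refused whole. A call with a gripper value outside its range is refused whole. "fingers" is the opening, from 0 (shut) to 1 (fully open), set as the call begins (left out, the last holds). The fingers move at their own pace and stop on an object; "force" is the grip in N (left out, the last holds). Time passes only in rows, so rows that repeat a pose let the fingers close. It gives the time, the measured TCP pose, the force, the opening and the grip force at its end, in the units of the state.
- readout.observe(): the state, without advancing time (a new reading comes with each control period).
- imaging.get_image(name): name is "scene" or "side" or "wrist"; returns the picture (420x560x3 uint8, red, green, blue); there is no depth.
- imaging.camera_model(name): a dict with "K" (3x3 intrinsics, pixels), "extrinsics" (4x4, takes a point from world to camera coordinates); the wrist camera has in their place "tool_from_camera" (4x4, takes a point from camera to tool coordinates, whose origin is the TCP and whose axes are the flange's). Camera axes: x right, y down, z forward; pixel columns grow to the right and rows downward; lengths in m; the calibration is good to about 2 mm. The wrist camera is an equidistant fisheye: a pixel r from the principal point sees the ray r / f radians off the axis. A picture is of the moment at which its call begins: read the wrist's pose just before it. camera_model takes no time and is no camera call.
- r.finish_job(): hands the job in; it is judged then, once.
The state is a dict: "clock": time; "joint_pos": joint angles; "joint_velocities": joint speeds; "tau": joint torques, N m; "tool_pos": TCP position; "tool_rot": TCP orientation; "force": force on the tool from outside, world axes, zero at the start; "wrist_torque": the same for the moment, N m; "grip_width": finger opening in m; "grip_force": force on a finger pad.
Only numpy, scipy, OpenCV 4.12 (cv2) and the standard library are available. Lean on these libraries where they do the work, as an engineer would, in place of code of your own. Each camera call takes 0.05 s, during which the arm holds its last target. There are 200 camera calls.

### The job

Check that the four wheels of the curved conveyor rail turn freely: stroke the fingertips (easiest with the fingers shut) lightly along the tops of the wheels, one after the other, from the wheel beside the upright stop plate to the open end, so that each wheel in turn is rolled clearly towards the open end. Press gently, never pushing a wheel down to the bottom of its spring travel, leave the loose things on the bench where they are, and finish with the hand clear of the rail and the wheels sprung back up.

Things in the scene. Friction and masses are not known exactly. Their poses are not given: they have to be found in the camera images.
- rail: curved aluminium channel fixed on the bench, 41 mm wide, 44 mm high, with one row of four black wheels 64 mm apart on an arc of 300 mm radius. An upright stop plate (70 wide, 100 high, 6 mm thick) closes one end, 64 mm before wheel 1; the other end is open. Origin on the bench under the row's middle, between wheels 2 and 3; x runs along the row there towards the open end; both ends bend to +y; z up
- top1 (a point): topmost point of wheel 1 at rest (67 mm above the bench), at the middle of its width; the wheel next to the stop plate. Wheels are 44 mm in diameter and 28 mm wide, axle level and square to the row. The point stays put when the wheel is pressed
- top2 (a point): topmost point of wheel 2 at rest (67 mm above the bench), at the middle of its width; wheel 2 counted from the stop plate. Wheels are 44 mm in diameter and 28 mm wide, axle level and square to the row. The point stays put when the wheel is pressed
- top3 (a point): topmost point of wheel 3 at rest (67 mm above the bench), at the middle of its width; wheel 3 counted from the stop plate. Wheels are 44 mm in diameter and 28 mm wide, axle level and square to the row. The point stays put when the wheel is pressed
- top4 (a point): topmost point of wheel 4 at rest (67 mm above the bench), at the middle of its width; the last wheel, at the open end. Wheels are 44 mm in diameter and 28 mm wide, axle level and square to the row. The point stays put when the wheel is pressed
- wheel1 (a joint): turn of wheel 1 about its axle (rad), grows as the top of the wheel moves away from the stop plate towards the open end; starts between -0.1 and 0.1; turns freely with slight friction and stays where it is left
- wheel2 (a joint): turn of wheel 2 about its axle (rad), grows as the top of the wheel moves away from the stop plate towards the open end; starts between -0.1 and 0.1; turns freely with slight friction and stays where it is left
- wheel3 (a joint): turn of wheel 3 about its axle (rad), grows as the top of the wheel moves away from the stop plate towards the open end; starts between -0.1 and 0.1; turns freely with slight friction and stays where it is left
- wheel4 (a joint): turn of wheel 4 about its axle (rad), grows as the top of the wheel moves away from the stop plate towards the open end; starts between -0.1 and 0.1; turns freely with slight friction and stays where it is left
- press1 (a joint): how far wheel 1 is pressed down on its sprung axle (m): 0 at rest, 0.012 at its lower stop; about 1.3 N starts it and 0.5 N more per mm
- press2 (a joint): how far wheel 2 is pressed down on its sprung axle (m): 0 at rest, 0.012 at its lower stop; about 1.3 N starts it and 0.5 N more per mm
- press3 (a joint): how far wheel 3 is pressed down on its sprung axle (m): 0 at rest, 0.012 at its lower stop; about 1.3 N starts it and 0.5 N more per mm
- press4 (a joint): how far wheel 4 is pressed down on its sprung axle (m): 0 at rest, 0.012 at its lower stop; about 1.3 N starts it and 0.5 N more per mm
- spare_wheel: loose black wheel, 44 mm across and 28 mm high, lying flat beside the inside of the bend; origin under its centre. Not to be disturbed
- tape_roll: loose roll of amber packing tape lying flat, 96 mm across, 48 mm high, beside the outside of the bend; origin under its centre. Not to be disturbed
- label_roll: loose roll of white labels standing on end, 104 mm across, 100 mm high; origin under its centre. Not to be disturbed
- carton: loose small closed carton 150 x 110 x 80 mm; origin under its centre. Not to be disturbed

How it is judged:
By the outcome, as a careful person would: the job done as asked, in the order asked, and still so for the second after the job is handed in, with the robot touching nothing.
It also fails if it takes over 40 s, if anything falls off the work surface, if the arm or the gripper's body presses on something with over 40 N, if the wrist force passes 120 N, or if a joint passes its speed limit or range.

## Working session

There is one attempt and no reset: what is moved stays moved. The work goes in short steps, Python scripts to look and compute and a tool call to move; the robot and the scene stay as the last step left them, time stands still between calls to the robot, and variables do not carry over. Pictures are saved under pics/ and viewed, at most 10 in all, crops included, and the job is handed in when it is done.

Besides the shell and the picture viewer there is one more tool, called after "Request:" as name(argument=value, ...), one argument or row to a line, values as JSON. jog_arm: Moves the arm, as the interface text tells. Shifts and turns lie within -1 to 1; 1 stands for 0.3 m of shift or 60 degrees of turn. Its arguments: {"type":"object","properties":{"commands":{"type":"array","items":{"type":"object","properties":{"delta_pos":{"type":"array","items":{"type":"number"}},"turn":{"type":"number"}}}},"fingers":{"type":"number"},"force":{"type":"number"}},"required":["commands"]}

```bash
mkdir -p pics
python3 - <<'E'
from rig import readout, imaging, r
import cv2
print(readout.observe())
for n in ["scene","side","wrist"]:
    cv2.imwrite(f"pics/{n}0.png",imaging.get_image(n)[:,:,::-1]); print(n,imaging.camera_model(n))
E
```

```text
{'clock': 0.0, 'joint_pos': array([ 5.83815018e+01,  9.11151151e+00,  9.15686286e+01, -5.18051596e-04,
        7.94224398e+01, -1.20365425e+01]), 'joint_velocities': array([-0.04336173,  0.00311313, -0.06800486,  0.05630681,  0.03607286,
       -0.06546803]), 'tau': array([-1.07604854e-03, -3.85595477e+01, -3.22095895e+01,  6.99545466e-02,
        3.81212658e-02, -1.52260750e-04]), 'tool_pos': array([0.19240447, 0.54122036, 0.21366106]), 'tool_rot': array([-1.79899569e+02, -2.08936554e-02,  1.60418121e+02]), 'force': array([-0.05312921,  1.22171448,  0.05363814]), 'wrist_torque': array([ 0.03588601, -0.05214286,  0.06628038]), 'grip_force': 0.0, 'grip_width': 0.09178018159686269}
scene {'K': array([[443.58902553,   0.        , 276.87911545],
       [  0.        , 443.58902553, 209.65651639],
       [  0.        ,   0.        ,   1.        ]]), 'extrinsics': array([[ 0.56134068,  0.82749888,  0.01192692, -0.3048607 ],
       [ 0.70801322, -0.47272483, -0.52464132, -0.35016215],
       [-0.42850196,  0.30294693, -0.85123982,  1.40999317],
       [ 0.        ,  0.        ,  0.        , 
[... 366 characters left out ...]
       [ 3.13698712e-01, -5.75541344e-01, -7.55212076e-01,
         8.89425540e-01],
       [ 0.00000000e+00,  0.00000000e+00,  0.00000000e+00,
         1.00000000e+00]])}
wrist {'K': array([[325.1922621 ,   0.        , 275.02968662],
       [  0.        , 325.1922621 , 216.19875878],
       [  0.        ,   0.        ,   1.        ]]), 'tool_from_camera': array([[ 5.65356049e-04, -9.64289419e-01, -2.64850140e-01,
         7.42404917e-02],
       [ 9.99999404e-01,  2.97799810e-04,  1.05036949e-03,
         2.63064856e-04],
       [-9.33987862e-04, -2.64850576e-01,  9.64289013e-01,
        -1.69577557e-01],
       [ 0.00000000e+00,  0.00000000e+00,  0.00000000e+00,
         1.00000000e+00]])}
```

View pics/scene0.png

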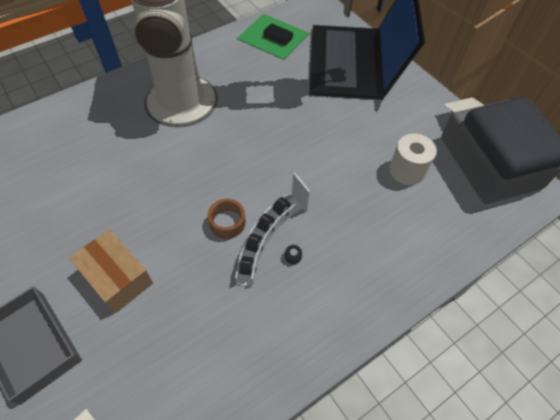

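View pics/side0.png

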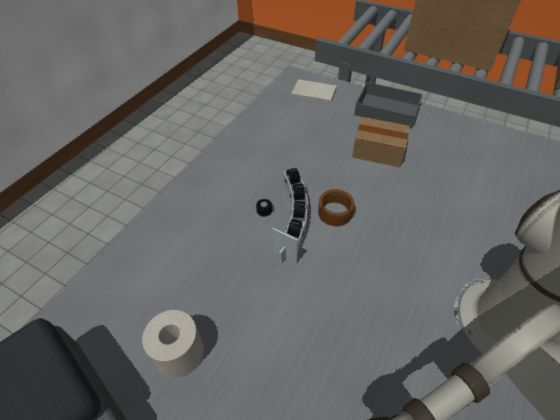

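View pics/wrist0.png

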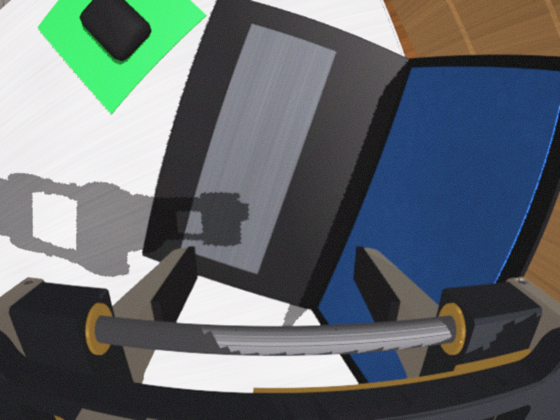

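The scene view shows the stop plate near (300,193) and wheels at about (282,206), (266,222), (254,242) and (246,268). In the side view the wheels are at about (294,228), (299,209), (299,191) and (293,175). I'll enlarge both to get better pixel positions.

Run:
```python
import cv2,numpy as np
a=cv2.imread("pics/scene0.png")[170:290,225:325]; b=cv2.imread("pics/side0.png")[155:275,240:340]
z=np.hstack([cv2.resize(i,(400,480),interpolation=cv2.INTER_CUBIC) for i in(a,b)])
for k in range(0,800,40): cv2.line(z,(k,0),(k,6),(0,0,255),1)
for k in range(0,480,40): cv2.line(z,(0,k),(6,k),(0,0,255),1)
cv2.imwrite("pics/crop.png",z)
```

```text
(no output)
```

View pics/crop.png

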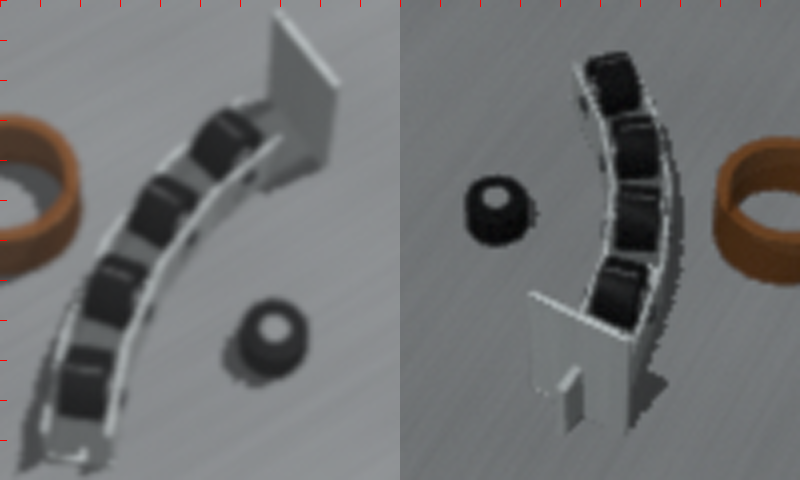

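```bash
cat > h.py <<'E'
import numpy as np
from rig import imaging
from scipy.optimize import least_squares
M={n:imaging.camera_model(n) for n in("scene","side")}
def proj(n,P):
    c=M[n]; p=(np.atleast_2d(P)@c["extrinsics"][:3,:3].T+c["extrinsics"][:3,3])@c["K"].T
    return p[:,:2]/p[:,2:]
def rail(q,s,y=0,z=0):   # point at arc length s, lateral y, height z
    a=np.asarray(s)/.3; lx=(.3-y)*np.sin(a); ly=.3-(.3-y)*np.cos(a)
    c,d=np.cos(q[2]),np.sin(q[2])
    return np.stack([q[0]+c*lx-d*ly,q[1]+d*lx+c*ly,z+0*lx],-1)
E
python3 - <<'E'
from h import *
sc=np.array([[238,117],[177,185],[122,265],[90,352],[338,85],[277,12]])/4+[225,170]
sd=np.array([[225,268],[236,188],[235,122],[212,57],[130,292],[232,338]])/4+[240,155]
T=[]
for a,b in zip(sc,sd):
    s=least_squares(lambda P:np.r_[proj("scene",P)[0]-a,proj("side",P)[0]-b],[.4,.1,.05]); T.append(s.x); print(s.x.round(4),s.cost.round(2))
T=np.array(T)
f=least_squares(lambda q:(np.r_[rail(q,[-.096,-.032,.032,.096])[:,:2]-T[:4,:2],rail(q,[-.16],.035)[:,:2]-T[4:5,:2],rail(q,[-.16],-.035)[:,:2]-T[5:,:2]]).ravel(),[*T[1:3,:2].mean(0),np.arctan2(*(T[2]-T[1])[[1,0]])])
print(f.x,np.degrees(f.x[2]),f.fun.reshape(-1,2).round(4))
q=f.x
top=rail(q,[-.096,-.032,.032,.096],z=.067); print(top)
print((4*(proj("scene",top)-[225,170])).round(),(4*(proj("side",top)-[240,155])).round())
pc=np.r_[rail(q,[-.16],.035,.1),rail(q,[-.16],-.035,.1)]
print((4*(proj("scene",pc)-[225,170])).round(),(4*(proj("side",pc)-[240,155])).round())
E
```

```text
[0.5277 0.0272 0.074 ] 3.77
[ 0.5504 -0.0333  0.077 ] 2.68
[ 0.5784 -0.0901  0.0734] 1.06
[ 0.619  -0.137   0.0765] 0.28
[0.5584 0.0854 0.0981] 0.33
[0.49   0.0863 0.0975] 0.62
[ 0.56179622 -0.06414942 -1.05987287] -60.72624219191641 [[ 0.0013 -0.0016]
 [-0.0027 -0.0021]
 [ 0.0005 -0.0011]
 [ 0.0022 -0.0021]
 [ 0.0001  0.0031]
 [-0.0014  0.0037]]
[[ 0.52893539  0.02561578  0.067     ]
 [ 0.54766572 -0.0354552   0.067     ]
 [ 0.57890132 -0.09117617  0.067     ]
 [ 0.62122601 -0.13902081  0.067     ]]
[[229. 123.]
 [166. 189.]
 [118. 270.]
 [ 88. 363.]] [[217. 274.]
 [234. 199.]
 [231. 128.]
 [208.  65.]]
[[340.  80.]
 [278.   4.]] [[125. 294.]
 [228. 342.]]
```

Request:
jog_arm(
  commands=[
    {"delta_pos":[-1,-0.79,0],"turn":0},
    {"delta_pos":[-1,-0.79,0],"turn":0},
    {"delta_pos":[-1,-0.79,0],"turn":0},
    {"delta_pos":[-1,-0.79,0],"turn":0},
    {"delta_pos":[-1,-0.79,0],"turn":0},
    {"delta_pos":[-1,-0.79,0],"turn":0},
    {"delta_pos":[-1,-0.79,0],"turn":0},
    {"delta_pos":[-1,-0.79,0],"turn":0},
    {"delta_pos":[-1,-0.79,0],"turn":0},
    {"delta_pos":[-1,-0.79,0],"turn":0},
    {"delta_pos":[-1,-0.79,0],"turn":0},
  ],
  fingers=0,
  force=10,
)

```text
clock: 1.07
tool_pos: [0.3969, 0.216, 0.2145]
tool_rot: [-180.0, -0.0, 160.1]
force: [0.0, 1.3, -0.5]
grip_width: 0.021
grip_force: 0.0
```

Request:
jog_arm(
  commands=[
    {"delta_pos":[-1,-0.79,0],"turn":0.38},
    {"delta_pos":[-1,-0.79,0],"turn":0.38},
    {"delta_pos":[-1,-0.79,0],"turn":0.38},
    {"delta_pos":[-1,-0.79,0],"turn":0.38},
    {"delta_pos":[-1,-0.79,0],"turn":0.38},
    {"delta_pos":[-1,-0.79,0],"turn":0.38},
    {"delta_pos":[-1,-0.79,0],"turn":0.38},
    {"delta_pos":[-1,-0.79,0],"turn":0.38},
    {"delta_pos":[-1,-0.79,0],"turn":0.38},
    {"delta_pos":[-1,-0.79,0],"turn":0.38},
    {"delta_pos":[-1,-0.79,0],"turn":0.38},
    {"delta_pos":[-1,-0.79,0],"turn":0.38},
    {"delta_pos":[-1,-0.79,0],"turn":0.38},
    {"delta_pos":[-1,-0.79,0],"turn":0.38},
  ],
)

```text
clock: 2.23
tool_pos: [0.5987, -0.1037, 0.2147]
tool_rot: [180.0, -0.0, 137.8]
force: [-0.7, -0.3, -0.1]
grip_width: 0.0005
grip_force: 0.0
```

```bash
cat >> h.py <<'E'
from scipy.spatial.transform import Rotation as Ro
W=imaging.camera_model("wrist")
def wproj(P,pos,rot):
    R=Ro.from_euler("xyz",rot,degrees=True).as_matrix(); T=W["tool_from_camera"]
    t=(np.atleast_2d(P)-pos)@R; c=(t-T[:3,3])@T[:3,:3]
    th=np.arctan2(np.hypot(c[:,0],c[:,1]),c[:,2]); ph=np.arctan2(c[:,1],c[:,0])
    return np.stack([np.cos(ph)*th,np.sin(ph)*th],-1)*W["K"][0,0]+W["K"][:2,2]
q0=np.array([.5618,-.06415,-1.05987])
E
python3 - <<'E'
from h import *
from rig import readout
import cv2,json
s=readout.observe(); print(s["tool_pos"],s["tool_rot"],s["force"],s["grip_width"],s["joint_pos"])
im=imaging.get_image("wrist"); cv2.imwrite("pics/wrist1.png",im[:,:,::-1])
print(wproj(rail(q0,[-.096,-.032,.032,.096],z=.067),s["tool_pos"],s["tool_rot"]).round())
E
```

```text
[ 0.59869271 -0.10369837  0.21474704] [ 1.79986337e+02 -2.49822486e-02  1.37754384e+02] [-0.65731994 -0.34279396 -0.10299449] 0.0005490029400514095 [-2.12192909e+01  1.38638113e+01  8.59658466e+01  2.20387493e-02
  8.01887595e+01 -6.89774306e+01]
[[325.  65.]
 [291. 120.]
 [270. 181.]
 [264. 242.]]
```

View pics/wrist1.png

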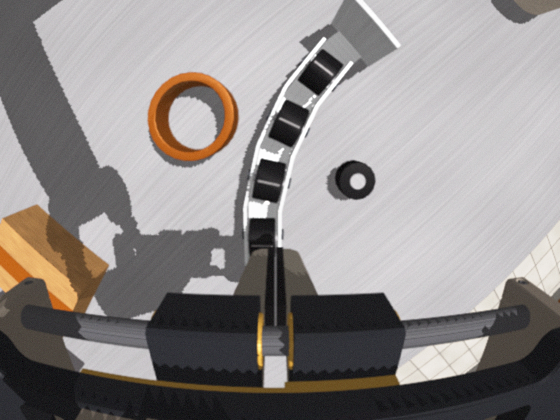

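The wrist view shows all four wheels near (322,72), (290,124), (269,181) and (262,235), with the plate at the top right. My predictions agree to within 2–8 px (about 1 px/mm). I'll refine with an enlarged crop.

Run:
```python
import cv2
z=cv2.resize(cv2.imread("pics/wrist1.png")[0:260,235:410],None,fx=2.3,fy=2.3,interpolation=cv2.INTER_CUBIC)
z=cv2.copyMakeBorder(z,0,0,0,0,0)
for k in range(0,z.shape[0],46): cv2.line(z,(0,k),(6,k),(0,0,255),1)
for k in range(0,z.shape[1],46): cv2.line(z,(k,0),(k,6),(0,0,255),1)
cv2.imwrite("pics/wc.png",z)
```

```text
(no output)
```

View pics/wc.png

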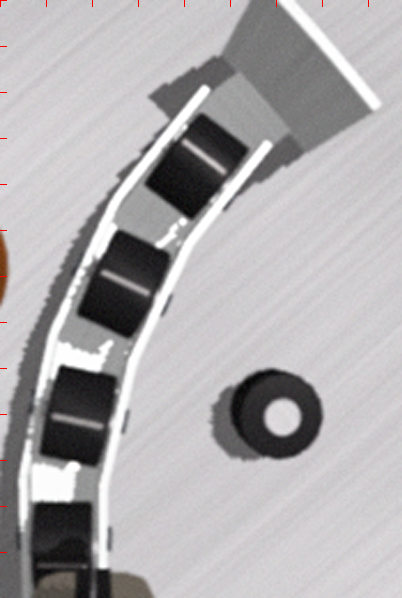

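Run:
```python
from h import *
from rig import readout
s=readout.observe(); pos,rot=s["tool_pos"],s["tool_rot"]
S=[-.096,-.032,.032,.096]
o=np.array([[204,156],[125,284],[77,422],[61,566]])/2.3+[235,0]; pl=np.array([378,106])/2.3+[235,0]
f=least_squares(lambda q:np.r_[wproj(rail(q,S,z=.067),pos,rot)-o,wproj(rail(q,[-.16],.035,.1),pos,rot)-pl].ravel(),q0)
q=f.x; print(q,np.degrees(q[2]),f.fun.reshape(-1,2).round(1))
q=(q+q0)/2*0+q
# TCP waypoints in tool frame (units) relative to present pose
R=Ro.from_euler("xyz",rot,degrees=True).as_matrix()
for ss in np.arange(-.128,.161,.032):
    P=rail(q,ss,z=.062); d=R.T@(P-pos)/.3
    yaw=np.degrees(q[2]+ss/.3)+180
    print(round(ss,3),P.round(4),d.round(3),round((rot[2]-yaw)/60,3))
```

```text
[ 0.56295997 -0.06780889 -1.05972123] -60.7175540052707 [[-0.7  0.5]
 [-0.  -0.7]
 [ 0.   0.8]
 [ 0.6 -1.4]
 [ 0.   0.6]]
-0.128 [0.5257 0.0536 0.062 ] [0.534 0.225 0.51 ] 0.715
-0.096 [0.5301 0.022  0.062 ] [0.452 0.157 0.51 ] 0.613
-0.064 [ 0.5378 -0.0091  0.062 ] [0.363 0.097 0.51 ] 0.511
-0.032 [ 0.5488 -0.0391  0.062 ] [0.269 0.048 0.51 ] 0.409
0.0 [ 0.563  -0.0678  0.062 ] [0.17  0.009 0.51 ] 0.308
0.032 [ 0.5801 -0.0948  0.062 ] [ 0.067 -0.019  0.51 ] 0.206
0.064 [ 0.6    -0.1199  0.062 ] [-0.038 -0.037  0.51 ] 0.104
0.096 [ 0.6224 -0.1427  0.062 ] [-0.145 -0.042  0.51 ] 0.002
0.128 [ 0.6471 -0.1629  0.062 ] [-0.251 -0.037  0.51 ] -0.1
0.16 [ 0.6739 -0.1805  0.062 ] [-0.357 -0.02   0.51 ] -0.202
```

Request:
jog_arm(
  commands=[
    {"delta_pos":[0.53,0.22,0.2],"turn":0.71},
    {"delta_pos":[0.53,0.22,0.2],"turn":0.71},
    {"delta_pos":[0.53,0.22,0.2],"turn":0.71},
    {"delta_pos":[0.53,0.22,0.2],"turn":0.71},
    {"delta_pos":[0.53,0.22,0.2],"turn":0.71},
    {"delta_pos":[0.53,0.22,0.2],"turn":0.71},
    {"delta_pos":[0.53,0.22,0.2],"turn":0.71},
    {"delta_pos":[0.53,0.22,0.2],"turn":0.71},
    {"delta_pos":[0.53,0.22,0.2],"turn":0.71},
    {"delta_pos":[0.53,0.22,0.2],"turn":0.71},
    {"delta_pos":[0.53,0.22,0.3],"turn":0.71},
    {"delta_pos":[0.53,0.22,0.36],"turn":0.71},
    {"delta_pos":[0.53,0.22,0.4],"turn":0.71},
    {"delta_pos":[0.53,0.22,0.44],"turn":0.71},
    {"delta_pos":[0.53,0.22,0.46],"turn":0.71},
    {"delta_pos":[0.53,0.22,0.48],"turn":0.71},
    {"delta_pos":[0.53,0.22,0.5],"turn":0.71},
    {"delta_pos":[0.53,0.22,0.5],"turn":0.71},
    {"delta_pos":[0.53,0.22,0.5],"turn":0.71},
  ],
)

```text
clock: 3.87
tool_pos: [0.5264, 0.0499, 0.0648]
tool_rot: [180.0, 0.0, 95.0]
force: [-0.5, -0.2, 0.2]
grip_width: 0.0004
grip_force: 0.0
```

```bash
cat > plan.py <<'E'
from h import *
from rig import readout
import sys
q=np.array([.56296,-.06781,-1.05972]); s=readout.observe(); pos,rot=s["tool_pos"],s["tool_rot"]
print(pos,rot,s["force"])
R=Ro.from_euler("xyz",rot,degrees=True).as_matrix()
a,b,st,z=map(float,sys.argv[1:])
for ss in np.arange(a,b,st):
    d=R.T@(rail(q,ss,z=z)-pos)/.3; print(round(ss,3),d.round(3),round((rot[2]-np.degrees(q[2]+ss/.3)-180)/60,3))
E
python3 plan.py -.126 -.035 .006 .062
```

```text
[0.52641226 0.0499433  0.06481519] [1.79984948e+02 2.58188666e-03 9.50226120e+01] [-0.45396505 -0.18865997  0.20268141]
-0.126 [ 0.006 -0.001  0.009] -0.003
-0.12 [-0.014 -0.001  0.009] -0.022
-0.114 [-0.034 -0.     0.009] -0.041
-0.108 [-0.054  0.001  0.009] -0.061
-0.102 [-0.074  0.002  0.009] -0.08
-0.096 [-0.094  0.004  0.009] -0.099
-0.09 [-0.114  0.006  0.009] -0.118
-0.084 [-0.134  0.009  0.009] -0.137
-0.078 [-0.153  0.012  0.009] -0.156
-0.072 [-0.173  0.015  0.009] -0.175
-0.066 [-0.193  0.019  0.009] -0.194
-0.06 [-0.212  0.024  0.009] -0.213
-0.054 [-0.232  0.028  0.009] -0.232
-0.048 [-0.251  0.033  0.009] -0.252
-0.042 [-0.27   0.039  0.009] -0.271
-0.036 [-0.29   0.044  0.009] -0.29
```

Request:
jog_arm(
  commands=[
    {"delta_pos":[-0.014,0,0.009],"turn":-0.022},
    {"delta_pos":[-0.034,0,0.009],"turn":-0.041},
    {"delta_pos":[-0.054,0.001,0.009],"turn":-0.061},
    {"delta_pos":[-0.074,0.002,0.009],"turn":-0.08},
    {"delta_pos":[-0.094,0.004,0.009],"turn":-0.1},
  ],
)

```text
clock: 4.28
tool_pos: [0.5315, 0.0216, 0.0637]
tool_rot: [179.8, 0.1, 101.1]
force: [0.8, 0.3, 3.2]
grip_width: 0.0004
grip_force: 1.6
```

```bash
python3 plan.py -.09 .025 .006 .062
```

```text
[0.53154089 0.02155968 0.06368723] [1.79798573e+02 6.99058365e-02 1.01087135e+02] [0.7514853  0.29616372 3.15951011]
-0.09 [-0.018 -0.004  0.006] -0.017
-0.084 [-0.038 -0.004  0.006] -0.036
-0.078 [-0.058 -0.003  0.006] -0.055
-0.072 [-0.078 -0.002  0.006] -0.074
-0.066 [-0.098  0.     0.006] -0.093
-0.06 [-0.118  0.002  0.006] -0.112
-0.054 [-0.137  0.005  0.006] -0.131
-0.048 [-0.157  0.008  0.006] -0.15
-0.042 [-0.177  0.011  0.006] -0.17
-0.036 [-0.196  0.015  0.006] -0.189
-0.03 [-0.216  0.019  0.006] -0.208
-0.024 [-0.236  0.024  0.006] -0.227
-0.018 [-0.255  0.028  0.006] -0.246
-0.012 [-0.274  0.034  0.006] -0.265
-0.006 [-0.293  0.039  0.006] -0.284
0.0 [-0.312  0.045  0.006] -0.303
0.006 [-0.331  0.052  0.006] -0.322
0.012 [-0.35   0.059  0.006] -0.341
0.018 [-0.369  0.066  0.006] -0.361
0.024 [-0.387  0.073  0.006] -0.38
```

Request:
jog_arm(
  commands=[
    {"delta_pos":[-0.02,0,0],"turn":-0.02},
    {"delta_pos":[-0.04,0,0],"turn":-0.04},
    {"delta_pos":[-0.06,0.001,0],"turn":-0.06},
    {"delta_pos":[-0.08,0.002,0],"turn":-0.08},
    {"delta_pos":[-0.1,0.004,0],"turn":-0.1},
    {"delta_pos":[-0.12,0.006,0],"turn":-0.12},
    {"delta_pos":[-0.139,0.009,0],"turn":-0.135},
    {"delta_pos":[-0.159,0.012,0],"turn":-0.155},
    {"delta_pos":[-0.179,0.015,0],"turn":-0.17},
    {"delta_pos":[-0.198,0.019,0],"turn":-0.19},
    {"delta_pos":[-0.218,0.023,0],"turn":-0.21},
    {"delta_pos":[-0.238,0.028,0],"turn":-0.23},
    {"delta_pos":[-0.257,0.032,0],"turn":-0.25},
    {"delta_pos":[-0.276,0.038,0],"turn":-0.27},
    {"delta_pos":[-0.295,0.043,0],"turn":-0.285},
    {"delta_pos":[-0.314,0.049,0],"turn":-0.305},
    {"delta_pos":[-0.314,0.049,0],"turn":-0.305},
  ],
)

```text
clock: 5.7
tool_pos: [0.563, -0.0687, 0.0623]
tool_rot: [180.0, 0.1, 119.3]
force: [-0.2, 0.1, 0.3]
grip_width: 0.0005
grip_force: 0.0
```

```bash
python3 plan.py 0 .140 .006 .062
python3 - <<'E'
from rig import imaging
import cv2
z=cv2.resize(imaging.get_image("wrist")[0:300,150:450,::-1],None,fx=2,fy=2,interpolation=cv2.INTER_CUBIC)
cv2.imwrite("pics/mid.png",z)
E
```

```text
[ 0.56304505 -0.06869958  0.0623367 ] [1.79962663e+02 5.96259583e-02 1.19313618e+02] [-0.21866605  0.07046385  0.31072761]
0.0 [0.003 0.001 0.001] 0.001
0.006 [-0.017  0.001  0.001] -0.019
0.012 [-0.037  0.002  0.001] -0.038
0.018 [-0.057  0.003  0.001] -0.057
0.024 [-0.077  0.004  0.001] -0.076
0.03 [-0.097  0.006  0.001] -0.095
0.036 [-0.117  0.008  0.001] -0.114
0.042 [-0.137  0.011  0.001] -0.133
0.048 [-0.157  0.014  0.001] -0.152
0.054 [-0.176  0.017  0.001] -0.171
0.06 [-0.196  0.021  0.001] -0.19
0.066 [-0.216  0.025  0.001] -0.21
0.072 [-0.235  0.03   0.001] -0.229
0.078 [-0.254  0.035  0.001] -0.248
0.084 [-0.274  0.04   0.001] -0.267
0.09 [-0.293  0.046  0.001] -0.286
0.096 [-0.312  0.052  0.001] -0.305
0.102 [-0.331  0.058  0.002] -0.324
0.108 [-0.35   0.065  0.002] -0.343
0.114 [-0.368  0.072  0.002] -0.362
0.12 [-0.387  0.08   0.002] -0.381
0.126 [-0.405  0.088  0.002] -0.401
0.132 [-0.423  0.096  0.002] -0.42
0.138 [-0.441  0.105  0.002] -0.439
```

View pics/mid.png

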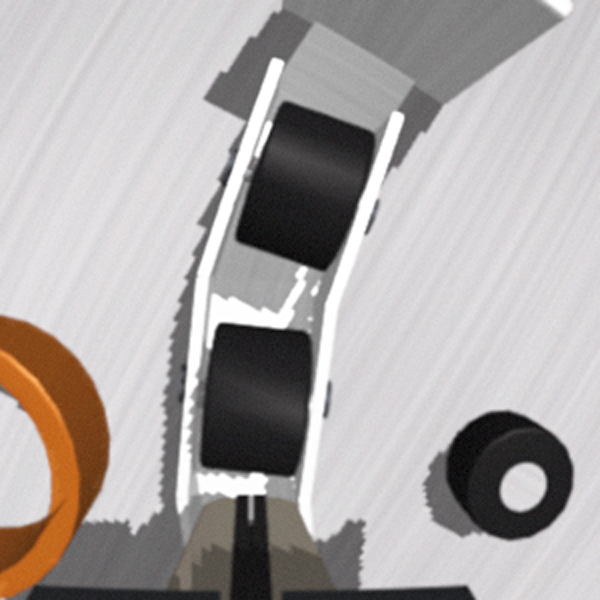

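The stripes of wheels 1 and 2 have rolled out of view, so both turned well. Wheels 3 and 4 are next.

Request:
jog_arm(
  commands=[
    {"delta_pos":[-0.02,0.001,0],"turn":-0.02},
    {"delta_pos":[-0.04,0.001,0],"turn":-0.04},
    {"delta_pos":[-0.06,0.002,0],"turn":-0.06},
    {"delta_pos":[-0.08,0.003,0],"turn":-0.08},
    {"delta_pos":[-0.1,0.005,0],"turn":-0.1},
    {"delta_pos":[-0.12,0.007,0],"turn":-0.12},
    {"delta_pos":[-0.14,0.01,0],"turn":-0.135},
    {"delta_pos":[-0.16,0.013,0],"turn":-0.155},
    {"delta_pos":[-0.179,0.016,0],"turn":-0.17},
    {"delta_pos":[-0.199,0.02,0],"turn":-0.19},
    {"delta_pos":[-0.219,0.024,0],"turn":-0.21},
    {"delta_pos":[-0.238,0.029,0],"turn":-0.23},
    {"delta_pos":[-0.257,0.034,0],"turn":-0.25},
    {"delta_pos":[-0.277,0.039,0],"turn":-0.27},
    {"delta_pos":[-0.296,0.045,0],"turn":-0.285},
    {"delta_pos":[-0.315,0.051,0],"turn":-0.305},
  ],
)

```text
clock: 7.08
tool_pos: [0.623, -0.1432, 0.0626]
tool_rot: [180.0, 0.1, 137.7]
force: [0.7, 0.8, 4.2]
grip_width: 0.0008
grip_force: 1.8
```

Request:
jog_arm(
  commands=[
    {"delta_pos":[-0.02,0,0],"turn":-0.02},
    {"delta_pos":[-0.04,0.001,0],"turn":-0.04},
    {"delta_pos":[-0.06,0.002,0],"turn":-0.06},
    {"delta_pos":[-0.08,0.003,0],"turn":-0.08},
    {"delta_pos":[-0.1,0.005,0],"turn":-0.1},
    {"delta_pos":[-0.12,0.007,0],"turn":-0.12},
    {"delta_pos":[-0.14,0.01,0],"turn":-0.13},
    {"delta_pos":[-0.16,0.01,-0.1],"turn":-0.13},
    {"delta_pos":[-0.16,0.01,-0.2],"turn":-0.13},
    {"delta_pos":[-0.16,0.01,-0.3],"turn":-0.13},
    {"delta_pos":[-0.16,0.01,-0.4],"turn":-0.13},
    {"delta_pos":[-0.16,0.01,-0.45],"turn":-0.13},
    {"delta_pos":[-0.16,0.01,-0.45],"turn":-0.13},
    {"delta_pos":[-0.16,0.01,-0.45],"turn":-0.13},
  ],
)

```text
clock: 8.25
tool_pos: [0.6597, -0.173, 0.1971]
tool_rot: [180.0, 0.1, 145.4]
force: [-0.0, 0.1, -0.7]
grip_width: 0.0006
grip_force: 0.0
```

Run:
```python
from rig import imaging
import cv2
cv2.imwrite("pics/end.png",cv2.resize(imaging.get_image("wrist")[0:280,150:450,::-1],None,fx=2,fy=2,interpolation=cv2.INTER_CUBIC))
```

```text
(no output)
```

View pics/end.png

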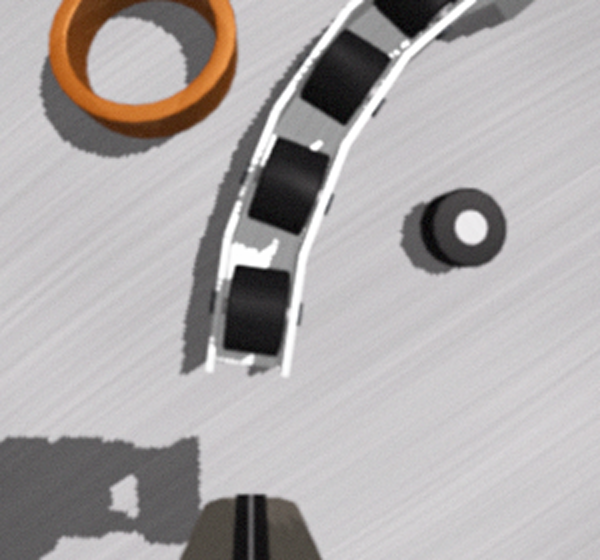

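All four stripes have rolled out of sight, the hand is clear of the rail, and the loose things are in place.

```bash
python3 -c "
from rig import r
print(r.finish_job())"
```

```text
the job is handed in; nothing more can be done
None
```

I stroked the four wheels in order from the stop plate to the open end, and each one rolled clearly. The force read 3–4 N at wheels 1 and 4, where I sampled it. The hand is clear of the rail and the job is handed in; no verdict came back.

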